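Lay up the cannulation tray

ROBOT

A 7-joint arm with a two-finger parallel gripper is mounted at the origin on the work surface. World frame = base frame: x ahead of the robot, y to its left, z up, the work surface at z = 0. Lengths are in m, angles in rad, forces in N, time in s.
With the tool pointing down it reaches from about 0.425 to 0.95 m from the base axis. Payload 4.7 kg.
Tool frame: the origin (TCP) lies at the very end of the fingers, on their centre line; the grasp point (between the pads) lies 19 mm behind it; z points along the fingers, y is the line along which they close (so a half turn about z gives the same grasp; the last joint's range is limited). The gripper opens to 87 mm and grips with 3 to 60 N. Pads are 19 mm wide; open, the fingers measure 117 mm over their backs; the gripper's body (75 mm by 190 mm) begins 51 mm behind the grasp point.
Start: joints at [1.194, 0.469, -0.049, 1.532, 0.024, 1.141, -0.082], TCP at [0.23, -0.635, 0.223] pointing down, gripper open.
Joint ranges: [-2.59, 2.59], [-0.33, 1.99], [-1.39, 1.29], [0.1, 2.45], [-1.04, 4.18], [0.21, 1.99], [-2.66, 2.66]. Speed limits (rad/s): [2.57, 2.57, 3.14, 3.14, 3.14, 3.14, 3.14].

INTERFACE

Orientations are given as [roll, pitch, yaw] about the fixed x, y, z axes, in that order (R = Rz(yaw) Ry(pitch) Rx(roll)).
In Python, from plant import arm gives the robot as it stands.
- The arm moves only by the tool carry_out, never from a script. Its argument "targets" is a list of rows, each a list of 6 numbers: the shift along the tool's x, y, z in m, then the turn, a rotation vector about the tool's x, y, z in degrees. In form: [[x, y, z, wx, wy, wz], ...]. A call has 1 to 8 rows; each row is the pose to reach, as a shift and turn from the pose commanded when the call began, along the tool's axes at that moment; what a row does not reach only later rows make up. A row lasts 1/10 s, in which the tool goes at most 50 mm and 8.59 degrees, less where a joint would pass 70% of its speed; a pose out of reach is approached as far as the arm can. A call with a gripper value outside its range is refused whole. "jaw" is the finger opening in m, from 0 to 0.087, set as the call begins (left out, the last holds). The fingers move at their own pace and stop on an object; the grip force is fixed at half the most. Time passes only in rows, so rows that repeat a pose let the fingers close. It gives the time, the measured TCP pose, the force, the opening and the grip force at its end, in the units of the state.
- arm.sense(): the state, without advancing time (a new reading comes with each control period).
- arm.get_image(name): name is "side" or "top" or "wrist"; returns a dict with "color" (400x640x3 uint8, red, green, blue), "vfov" (degrees; the focal length in pixels is half the picture's height over the tangent of half this angle, whatever the lens; pixels are square), "cx", "cy" (the principal point, pixels), "view" (4x4, takes a point from world to camera coordinates). Camera axes: x right, y up, looking along -z (the intrinsics and any distortion apply to the point x, -y, -z); pixel columns grow to the right and rows downward; lengths in m; the calibration is good to about 2 mm. A picture is of the moment at which its call begins. There is no depth.
- arm.close_job(): hands the job in; it is judged then, once.
Trained networks look in a picture, given as the dict that the camera call returned (one of the last four; its "shot" number tells which), for a name from the list of things; names that differ only in an ending like _2 or _b are one class to them, and where a whole thing is asked for, a point or a joint stands for the part that bears it (a point fixed in the world has none). Each returns a list of dicts, best first, with "score" (0 to 1); they miss things now and then, are a little off and sometimes report something else, mostly with a low value. They report only what shows in the picture. A call takes as long as a camera call.
- arm.silhouettes(picture, name): "region" (400x640 bool, what is visible of it) and "box" ([left, top, right, bottom] in pixels, round what is visible of it).
The state is a dict: "time": time; "joint_pos": joint angles; "qvel": joint speeds; "tau": joint torques, N m; "eef_pos": TCP position; "tcp_rot": TCP orientation; "ft_force": force on the tool from outside, world axes, zero at the start; "torque": the same for the moment, N m; "grip_width": finger opening in m; "grasp_force": force on a finger pad.
Only numpy, scipy, OpenCV 4.12 (cv2) and the standard library are available. Lean on these libraries where they do the work, as an engineer would, in place of code of your own. Each camera call takes 0.05 s, during which the arm holds its last target. There are 200 camera calls.

TASK

Lay up the steel tray for putting in a drip: stand the small amber bottle in the wide cup and the large vial in the narrow cup, slip the full roll of tape down over the post, and lay the syringe lengthwise in the shallow dish. Leave the small vial and the nearly used-up roll of tape where they are. Keep the glass upright and lower it into its cup rather than dropping it.

Things in the scene. Friction and masses are not known exactly. Their poses are not given: they have to be found in the camera images.
- bottle: Amber glass medicine bottle of skin antiseptic with a white screw cap and paper label: 54 mm diameter, 112 mm tall, straight side up to 78 mm, cap 34 mm wide as its top 18 mm; about 200 g. Stands upright. Origin: centre of its underside, z up the bottle. (The far larger bottles at the table's side do not belong to the job.)
- vial: The large injection vial: clear glass with paper label and crimped aluminium cap with a grey top, 40 mm diameter, 72 mm tall, straight side up to 51 mm, cap 23 mm wide; about 120 g. Stands upright. Origin: centre of its underside, z up.
- tape: The full roll of white surgical tape, lying flat: 64 mm outside diameter, 25 mm high, bore 34 mm in a card core; about 50 g. Origin: centre of its underside (on the roll's axis), z along the axis, up.
- syringe: Capped 20 ml syringe without needle, lying flat: 112 mm long overall, clear barrel 22 mm thick and 82 mm long (x = -43 to +39 mm), finger flange 40 mm wide at x = -43 mm, white thumb plate at x = -56 mm, thin grey cap to x = +56 mm; about 30 g. It does not roll. Origin: midway along its length, on the underside (barrel axis 11 mm above); x along it towards the cap, z up.
- small_vial: The small vial, a look-alike that is to stay where it is: same glass, label and cap as the large one but 24 mm diameter and 48 mm tall. Stands upright, loose. Origin: centre of its underside, z up.
- used_tape: The nearly used-up roll of tape, a look-alike that is to stay where it is: same 34 mm bore and 25 mm height as the full roll but only 42 mm outside diameter (a thin layer on the core). Lies flat, loose. Origin: centre of its underside, z up.
- wide_cup: Insert with the wide round cup, for the bottle: cup at its centre, 72 mm bore, wall 3 mm, rim 28 mm and cup floor 4 mm above the insert's underside. White plastic, 136 x 88 mm, fixed in the steel tray (rim 25 mm high) with three others, 2 x 2, pitch 142 x 94 mm, in any order. Origin: centre of its underside, 3 mm above the table; x along its long side, z up.
- narrow_cup: Insert with the narrow round cup, for the large vial: cup at its centre, 56 mm bore, wall 3 mm, rim 28 mm and cup floor 4 mm above the insert's underside. White plastic, 136 x 88 mm, fixed in the steel tray (rim 25 mm high) with three others, 2 x 2, pitch 142 x 94 mm, in any order. Origin: centre of its underside, 3 mm above the table; x along its long side, z up.
- tape_post: Insert with an upright round post, for the roll of tape: post at its centre, 14 mm diameter, top 36 mm above the insert's underside; flat base around it 4 mm thick, no edge. White plastic, 136 x 88 mm, fixed in the steel tray (rim 25 mm high) with three others, 2 x 2, pitch 142 x 94 mm, in any order. Origin: centre of its underside, 3 mm above the table; x along its long side, z up.
- syringe_dish: Insert that is a shallow open rectangular dish, for the syringe: 130 x 82 mm inside (long side along x), floor 4 mm and wall tops 18 mm above the insert's underside, walls 3 mm thick. White plastic, 136 x 88 mm, fixed in the steel tray (rim 25 mm high) with three others, 2 x 2, pitch 142 x 94 mm, in any order. Origin: centre of its underside, 3 mm above the table; x along its long side, z up.

How it is judged:
At the end, for the whole second after the job is handed in: Bottle and large vial upright on the floor of their cups, tape roll flat over the post (each within 13 mm of the insert's centre); syringe flat in the dish, within 35 mm and 34 degrees; all released and at rest; small vial and used-up roll within 30 mm of their places (horizontal distance between bottle and wide_cup below 0.013 m and z of bottle in the frame of wide_cup between 0 and 0.009 m and angle between each of bottle, vial, tape's own z axis and vertical below 0.12 rad and horizontal distance between vial and narrow_cup below 0.013 m and z of vial in the frame of narrow_cup between 0 and 0.009 m and horizontal distance between tape and tape_post below 0.013 m and z of tape in the frame of tape_post between 0 and 0.009 m and horizontal distance between syringe and syringe_dish below 0.035 m and z of syringe in the frame of syringe_dish below 0.008 m and angle between syringe's own z axis and vertical below 0.15 rad and angle between the x axis of syringe and the x axis of syringe_dish, either way round below 0.6 rad and linear speed of each of bottle, vial, tape, syringe below 0.02 m/s and angular speed of each of bottle, vial, tape, syringe below 0.3 rad/s and distance of each of small_vial, used_tape from where it was at the start of the episode below 0.03 m); the robot touches nothing.
It fails at once if the small vial or the nearly used-up roll is taken or pushed more than 30 mm from its place (distance of any of small_vial, used_tape from where it was at the start of the episode above 0.03 m).
It fails at once if the bottle or the large vial is tipped over (more than 60 degrees from upright) (angle between any of bottle, vial's own z axis and vertical above 1.05 rad).
It fails at once if the bottle or the large vial is dropped into a cup: it moves faster than 0.6 m/s when within 30 mm of its cup's axis and its foot less than 20 mm above the insert's underside ((horizontal distance between bottle and wide_cup below 0.03 m and z of bottle in the frame of wide_cup below 0.02 m and linear speed of bottle above 0.6 m/s) or (horizontal distance between vial and narrow_cup below 0.03 m and z of vial in the frame of narrow_cup below 0.02 m and linear speed of vial above 0.6 m/s)).
It also fails if it takes over 96 s, if anything falls off the work surface, if the arm or the gripper's body presses on something with over 40 N, if the wrist force passes 120 N, or if a joint passes its speed limit or range.

## Working session

There is one attempt and no reset: what is moved stays moved. The work goes in short steps, Python scripts to look and compute and a tool call to move; the robot and the scene stay as the last step left them, time stands still between calls to the robot, and variables do not carry over. Pictures are saved under pics/ and viewed, at most 17 in all, crops included, and the job is handed in when it is done.

Besides the shell and the picture viewer there is one more tool, called after "Request:" as a command line: name --pt "numbers of a row" for each row, then --argument value for the rest. carry_out: Moves the arm, as the interface text tells. Its arguments: {"type":"object","properties":{"targets":{"type":"array","items":{"type":"array","items":{"type":"number"}}},"jaw":{"type":"number"}},"required":["targets"]}

```bash
mkdir -p pics; ls
cat > h.py <<'E'
import numpy as np, cv2
from plant import arm
def shot(name,save=None):
    p=arm.get_image(name)
    if save: cv2.imwrite('pics/'+save,p['color'][:,:,::-1])
    return p
def ray(p,u,v):
    f=200/np.tan(np.radians(p['vfov'])/2)
    V=np.array(p['view']); R=V[:3,:3]; c=-R.T@V[:3,3]
    d=R.T@np.array([(u-p['cx'])/f,-(v-p['cy'])/f,-1.])
    return c,d
def onz(p,u,v,z):
    c,d=ray(p,u,v); return c+d*(z-c[2])/d[2]
def proj(p,X):
    f=200/np.tan(np.radians(p['vfov'])/2); V=np.array(p['view'])
    q=V[:3,:3]@np.asarray(X,float)+V[:3,3]
    return p['cx']+f*q[0]/-q[2], p['cy']-f*q[1]/-q[2]
E
python3 - <<'E'
from h import *
s=arm.sense(); print({k:np.round(v,3) for k,v in s.items()})
for n in ('top','side','wrist'):
    p=shot(n,n+'0.png'); print(n,[k for k in p if k not in('color','view')],p['vfov'],p['cx'],p['cy'],np.round(ray(p,320,200),3).tolist(), p.get('distortion'))
    for t in 'bottle vial small_vial tape used_tape syringe wide_cup narrow_cup tape_post syringe_dish'.split():
        for d in arm.silhouettes(p,t)[:3]:
            r=d['region']; ys,xs=np.nonzero(r); 
            print(' ',t,round(d['score'],2),np.round(d['box']).tolist(),(round(xs.mean(),1),round(ys.mean(),1)) if len(xs) else '',len(xs),np.round(onz(p,xs.mean(),ys.mean(),0.02),3))
E
```

```text
pics
{'time': np.float64(0.0), 'joint_pos': array([ 1.194,  0.469, -0.049,  1.534,  0.024,  1.141, -0.082]), 'qvel': array([ 0.001,  0.001, -0.001, -0.001,  0.002,  0.001, -0.003]), 'tau': array([-1.0000e-03, -5.0798e+01, -8.1000e-02, -2.3615e+01, -6.1000e-02,
        3.8000e-02,  0.0000e+00]), 'eef_pos': array([ 0.23 , -0.634,  0.221]), 'tcp_rot': array([-3.14 ,  0.   ,  0.348]), 'ft_force': array([-0.397,  0.103, -0.241]), 'torque': array([ 0.013,  0.   , -0.022]), 'grasp_force': np.float64(0.0), 'grip_width': np.float64(0.087)}
top ['vfov', 'cx', 'cy', 'shot'] 56.65316551795147 319.3813316522957 193.16702921908632 [[0.415, -0.006, 0.888], [0.103, 0.014, -0.995]] None
  bottle 0.55 [402.0, 129.0, 437.0, 161.0] (np.float64(419.9), np.float64(143.3)) 698 [ 0.64  -0.233  0.02 ]
  bottle 0.24 [284.0, 116.0, 330.0, 169.0] (np.float64(306.2), np.float64(141.6)) 1949 [0.646 0.039 0.02 ]
  vial 0.71 [475.0, 225.0, 506.0, 243.0] (np.float64(488.9), np.float64(232.1)) 419 [ 0.429 -0.385  0.02 ]
  small_vial 0.59 [157.0, 168.0, 173.0, 183.0] (np.float64(164.6), np.float64(174.8)) 113 [0.566 0
[... 1799 characters left out ...]
e_cup 0.67 [226.0, 201.0, 286.0, 234.0] (np.float64(255.0), np.float64(217.6)) 1356 [0.651 0.043 0.02 ]
  narrow_cup 0.59 [223.0, 183.0, 285.0, 210.0] (np.float64(254.4), np.float64(194.4)) 1242 [ 0.663 -0.042  0.02 ]
  tape_post 0.89 [287.0, 203.0, 347.0, 226.0] (np.float64(316.9), np.float64(213.2)) 1172 [0.512 0.027 0.02 ]
  tape_post 0.37 [274.0, 336.0, 290.0, 356.0] (np.float64(280.1), np.float64(346.0)) 282 [0.568 0.378 0.02 ]
  syringe_dish 0.87 [283.0, 172.0, 344.0, 207.0] (np.float64(312.7), np.float64(188.8)) 1535 [ 0.524 -0.064  0.02 ]
wrist ['vfov', 'cx', 'cy', 'shot'] 61.330113291572644 312.18272233322875 201.08952798944583 [[0.303, -0.609, 0.386], [-0.252, -0.117, -0.961]] None
```

View pics/top0.png

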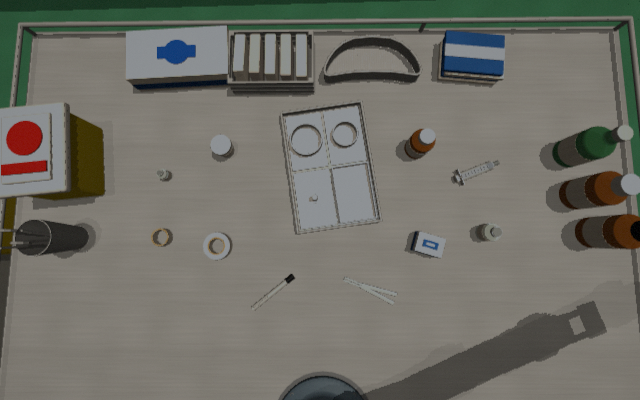

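View pics/side0.png

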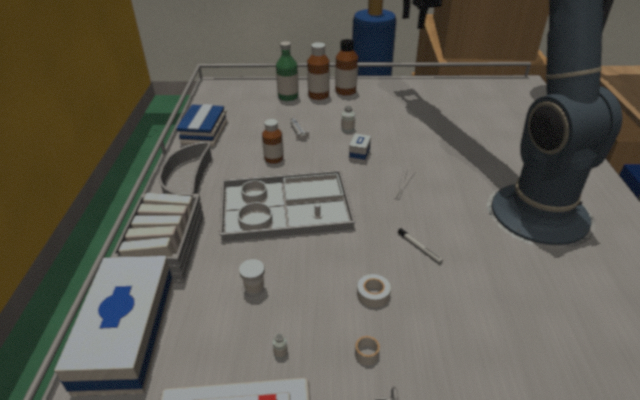

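The top view shows the tray at about (330,165), the syringe at (475,172), bottle at (420,143) and vial at (489,232). The full roll is at (217,246), with the look-alikes at (161,238) and (165,175). The side view agrees with this. I'll do the syringe first.

Request:
carry_out --pt "0.082 -0.167 0 0 0 -34" --pt "0.082 -0.167 0 0 0 -34" --pt "0.082 -0.167 0 0 0 -34" --pt "0.082 -0.167 0 0 0 -34" --pt "0.412 -0.151 0.023 0 0 -68" --pt "0.412 -0.151 0.023 0 0 -68" --pt "0.412 -0.151 0.023 0 0 -68" --pt "0.412 -0.151 0.023 0 0 -68" --jaw 0.06

```text
time: 2.45
eef_pos: [0.4425, -0.3902, 0.2091]
tcp_rot: [3.141, 0.001, 1.54]
ft_force: [0.2, -1.6, -1.0]
grip_width: 0.0599
grasp_force: 0.0
```

```bash
cat >> h.py <<'E'
from scipy.spatial.transform import Rotation as Ro
def go(x,y,z,yaw):
    "shift in tool axes and turn (deg) to reach a downward pose"
    s=arm.sense(); R=Ro.from_euler('xyz',s['tcp_rot']); p=s['eef_pos']
    T=Ro.from_euler('xyz',[np.pi,0,np.radians(yaw)])
    d=R.inv().apply(np.array([x,y,z])-p); w=(R.inv()*T).as_rotvec(degrees=True)
    print('at',np.round(p,4),'yaw',round(np.degrees(s['tcp_rot'][2]),1),'t',round(float(s['time']),1),'w',round(float(s['grip_width']),4),'SHIFT',np.round(d,4),'TURN',np.round(w,1))
E
python3 -c "
from h import *
go(.565,-.352,.2,112)"
```

```text
at [ 0.4425 -0.3902  0.2091] yaw 88.2 t 2.5 w 0.0599 SHIFT [0.042  0.1212 0.0091] TURN [  0.    0.1 -23.8]
```

Request:
carry_out --pt "0.042 0.121 0.009 0 0 -24" --pt "0.042 0.121 0.009 0 0 -24" --pt "0.042 0.121 0.009 0 0 -24" --pt "0.042 0.121 0.009 0 0 -24" --pt "0.042 0.121 0.009 0 0 -24"

```text
time: 2.95
eef_pos: [0.5632, -0.3532, 0.1992]
tcp_rot: [-3.141, -0.001, 1.953]
ft_force: [0.2, -0.4, 0.3]
grip_width: 0.06
grasp_force: 0.0
```

Run:
```python
from h import *
go(.565,-.352,.2,112)
p=shot('wrist','w1.png')
for d in arm.silhouettes(p,'syringe')[:2]:
    ys,xs=np.nonzero(d['region']); 
    W=np.array([onz(p,u,v,.011)[:2] for u,v in zip(xs[::5],ys[::5])])
    (c,sz,a)=cv2.minAreaRect(W.astype(np.float32)*1000); print(d['score'],d['box'],c,sz,a,W.mean(0))
    e=np.linalg.svd(W-W.mean(0),full_matrices=False)[2][0]; print(np.degrees(np.arctan2(e[1],e[0])))
```

```text
at [ 0.5632 -0.3532  0.1992] yaw 111.9 t 3.0 w 0.06 SHIFT [ 0.0004  0.0021 -0.0008] TURN [-0.1 -0.  -0.1]
0.82 [303.3, 142.5, 339.2, 248.6] (582.24755859375, -367.31463623046875) (36.31083679199219, 113.97073364257812) 28.83209228515625 [ 0.57598318 -0.36379422]
-67.86095320258785
```

View pics/w1.png

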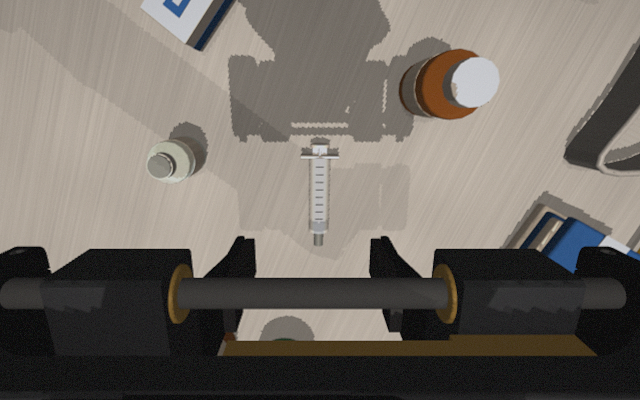

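The wrist view shows the syringe at (320,142)–(318,247), aligned with the tool. The bottle (450,85) and vial (170,160) are clear of the gripper.

Request:
carry_out --pt "-0.013 0.007 0.05 0 0 0" --pt "-0.013 0.007 0.1 0 0 0" --pt "-0.013 0.007 0.15 0 0 0" --pt "-0.013 0.007 0.18 0 0 0" --pt "-0.013 0.007 0.194 0 0 0" --pt "-0.013 0.007 0.194 0 0 0"

```text
time: 3.65
eef_pos: [0.5726, -0.3633, 0.0043]
tcp_rot: [-3.139, -0.002, 1.952]
ft_force: [-0.5, -0.0, -0.1]
grip_width: 0.0599
grasp_force: 0.0
```

Request:
carry_out --pt "0 0 0 0 0 0" --pt "0 0 0 0 0 0" --pt "0 0 0 0 0 0" --pt "0 0 0 0 0 0" --pt "0 0 -0.02 0 0 0" --pt "0 0 -0.06 0 0 0" --pt "0 0 -0.1 0 0 0" --jaw 0.01

```text
time: 4.35
eef_pos: [0.5743, -0.3624, 0.1066]
tcp_rot: [-3.141, -0.001, 1.954]
ft_force: [0.8, 0.2, 0.3]
grip_width: 0.0138
grasp_force: 0.0
```

```bash
cat > fit.py <<'E'
from h import *
from scipy.optimize import least_squares
# tray pose from top+side silhouette centroids, plus boxes of the upright things
pt,ps=shot('top'),shot('side')
cent={}
off={'wide_cup':0,'narrow_cup':0,'tape_post':0,'syringe_dish':0}
res=[]
obs={}
for p in (pt,ps):
    for n in off:
        d=arm.silhouettes(p,n)
        if d:
            b=d[0]['box']; ys,xs=np.nonzero(d[0]['region']); obs.setdefault(n,[]).append((p,xs.mean(),ys.mean(),d[0]['score']))
lay={'wide_cup':(1,1),'narrow_cup':(1,-1),'tape_post':(-1,1),'syringe_dish':(-1,-1)}
def f(q):
    r=[]
    for n,l in obs.items():
        sx,sy=lay[n]; c,s=np.cos(q[2]),np.sin(q[2]); X=[q[0]+c*sx*.071-s*sy*.047,q[1]+s*sx*.071+c*sy*.047,.010]
        for p,u,v,_ in l: a,b=proj(p,X); r+=[a-u,b-v]
    return r
s=least_squares(f,[.584,-.015,.14],loss='soft_l1'); q=s.x; print(q,np.degrees(q[2]),np.round(f(q),1))
for n,(sx,sy) in lay.items():
    c,s=np.cos(q[2]),np.sin(q[2]); print(n,round(q[0]+c*sx*.071-s*sy*.047,4),round(q[1]+s*sx*.071+c*sy*.047,4))
E
python3 fit.py; python3 -c "
from h import *
go(.52,-.07,.15,8)"
```

```text
[ 0.58723828 -0.01867592  0.14466282] 8.288568869513504 [ 0.3 -1.2  0.9  2.1  0.1 -1.5  0.3 -0.3  0.5 -0.4  1.   0.7  0.1 -0.1
  0.3  0.6]
wide_cup 0.6507 0.0381
narrow_cup 0.6643 -0.0549
tape_post 0.5102 0.0176
syringe_dish 0.5238 -0.0754
at [ 0.574  -0.3623  0.1043] yaw 111.9 t 4.8 w 0.01 SHIFT [ 0.2914  0.059  -0.0452] TURN [-1.000e-01 -0.000e+00  1.039e+02]
```

Run:
```python
from h import *
p=shot('wrist','w2.png')
for d in arm.silhouettes(p,'syringe')[:2]:
    ys,xs=np.nonzero(d['region']); W=np.array([onz(p,u,v,.011)[:2] for u,v in zip(xs,ys)])
    e=np.linalg.svd(W-W.mean(0),full_matrices=False)[2][0]; print(d['score'],d['box'],W.mean(0),np.degrees(np.arctan2(e[1],e[0])))
    t=(W-W.mean(0))@e; print(W[t.argmin()],W[t.argmax()])
```

```text
0.64 [287.1, 140.4, 343.5, 282.3] [ 0.57539947 -0.36100262] 110.6837963610611
[ 0.5976942 -0.4247044] [ 0.56538001 -0.31350365]
```

View pics/w2.png

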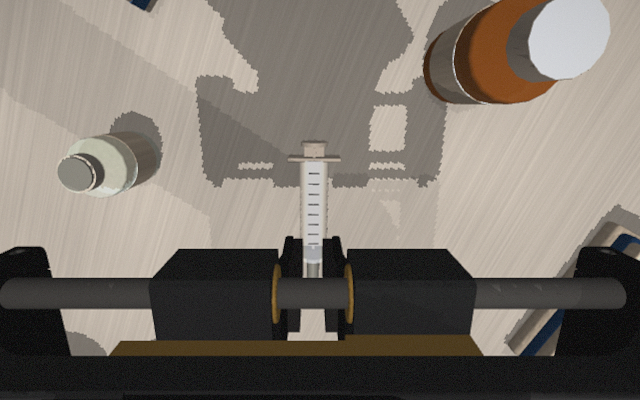

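The fingers hadn't closed when the arm lifted. The syringe is undisturbed, still centred at column 313 under the fingers, so I'll retry with more closing time.

Request:
carry_out --pt "-0.004 0 0 0 0 0" --pt "-0.004 0 0 0 0 0" --pt "-0.004 0 0 0 0 0" --pt "-0.004 0 0.03 0 0 0" --pt "-0.004 0 0.06 0 0 0" --pt "-0.004 0 0.09 0 0 0" --pt "-0.004 0 0.1 0 0 0" --pt "-0.004 0 0.1 0 0 0" --jaw 0.045

```text
time: 5.75
eef_pos: [0.5752, -0.3658, 0.0041]
tcp_rot: [-3.14, -0.003, 1.954]
ft_force: [0.3, -0.6, 0.2]
grip_width: 0.0446
grasp_force: 0.0
```

Request:
carry_out --pt "0 0 0 0 0 0" --pt "0 0 0 0 0 0" --pt "0 0 0 0 0 0" --pt "0 0 0 0 0 0" --pt "0 0 0 0 0 0" --pt "0 0 0 0 0 0" --pt "0 0 0 0 0 0" --jaw 0.01

```text
time: 6.45
eef_pos: [0.5768, -0.3667, 0.0069]
tcp_rot: [3.141, 0.001, 1.953]
ft_force: [-0.6, 0.4, 6.0]
grip_width: 0.0217
grasp_force: 30.0
```

Request:
carry_out --pt "0 0 -0.05 0 0 0" --pt "0 0 -0.1 0 0 0" --pt "0 0 -0.14 0 0 8" --pt "0.291 0.06 -0.14 0 0 104" --pt "0.291 0.06 -0.14 0 0 104" --pt "0.291 0.06 -0.14 0 0 104" --pt "0.291 0.06 -0.14 0 0 104" --pt "0.291 0.06 -0.14 0 0 104"

```text
time: 7.25
eef_pos: [0.5308, -0.1186, 0.1456]
tcp_rot: [3.142, -0.0, 1.058]
ft_force: [1.3, 0.5, -0.5]
grip_width: 0.0219
grasp_force: 30.0
```

```bash
python3 -c "
from h import *
go(.524,-.075,.12,8.3)"
```

```text
at [ 0.5308 -0.1186  0.1456] yaw 60.6 t 7.2 w 0.0219 SHIFT [ 0.0347 -0.0273  0.0256] TURN [-0.  -0.  52.3]
```

Request:
carry_out --pt "0.035 -0.027 0.025 0 0 52.3" --pt "0.035 -0.027 0.025 0 0 52.3" --pt "0.035 -0.027 0.025 0 0 52.3" --pt "0.035 -0.027 0.025 0 0 52.3" --pt "0.035 -0.027 0.025 0 0 52.3" --pt "0.035 -0.027 0.025 0 0 52.3" --pt "0.035 -0.027 0.025 0 0 52.3" --pt "0.035 -0.027 0.025 0 0 52.3"

```text
time: 8.05
eef_pos: [0.5249, -0.0767, 0.1206]
tcp_rot: [3.141, 0.0, 0.155]
ft_force: [-0.0, 0.2, -0.7]
grip_width: 0.0217
grasp_force: 30.0
```

Run:
```python
from h import *
go(.524,-.075,.012,8.3)
p=shot('wrist','w3.png')
for n in('wide_cup','narrow_cup','tape_post','syringe_dish'):
  for d in arm.silhouettes(p,n)[:1]:
    ys,xs=np.nonzero(d['region']); W=onz(p,xs.mean(),ys.mean(),.01); print(n,d['score'],d['box'],W)
```

```text
at [ 0.5249 -0.0767  0.1206] yaw 8.9 t 8.1 w 0.0217 SHIFT [-0.0006 -0.0019  0.1086] TURN [0.  0.  0.6]
wide_cup 0.77 [110.8, 0.0, 248.6, 106.0] [0.62429851 0.03384622 0.01      ]
narrow_cup 0.73 [252.6, 2.9, 369.8, 105.0] [ 0.63797857 -0.05935603  0.01      ]
tape_post 0.64 [136.9, 109.0, 255.4, 251.6] [0.52726712 0.01876431 0.01      ]
syringe_dish 0.55 [249.7, 112.2, 369.3, 262.6] [ 0.54914492 -0.07065613  0.01      ]
```

View pics/w3.png

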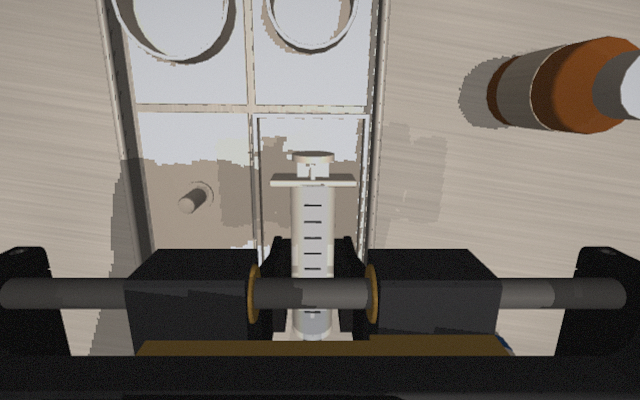

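The syringe is held aligned over the dish: the dish spans columns 252–369 and the syringe is at 312. I'll check the lengthwise offset.

Run:
```python
from h import *
p=shot('wrist')
y=np.radians(8.3); R=np.array([[np.cos(y),np.sin(y)],[-np.sin(y),np.cos(y)]])
t=arm.sense()['eef_pos']
for nm,u,v,z in [('thumb top',313,153,t[2]+.018),('flange',312,183,t[2]+.008),('dish far wall top outer/inner',310,113,.021),('inner',310,119,.021),('divide L',250,180,.02),('R',365,180,.02)]:
    print(nm,np.round(R@(onz(p,u,v,z)[:2]-[.5238,-.0754]),4))
print(R@(t[:2]-[.5238,-.0754]))
```

```text
thumb top [ 0.0578 -0.0022]
flange [ 0.0422 -0.0019]
dish far wall top outer/inner [ 0.0712 -0.0001]
inner [ 0.0668 -0.0002]
divide L [0.0189 0.0476]
R [ 0.0196 -0.0445]
[ 0.00093271 -0.00175793]
```

Request:
carry_out --pt "0 -0.001 0.04 0 0 0" --pt "0 -0.001 0.08 0 0 0" --pt "0 -0.001 0.1 0 0 0" --pt "0 -0.001 0.107 0 0 0" --pt "0 -0.001 0.107 0 0 0"

```text
time: 8.85
eef_pos: [0.5247, -0.0759, 0.0138]
tcp_rot: [-3.141, 0.001, 0.152]
ft_force: [0.7, -0.4, -0.4]
grip_width: 0.0219
grasp_force: 30.0
```

Request:
carry_out --pt "0 0 0 0 0 0" --pt "0 0 0 0 0 0" --pt "0 0 0 0 0 0" --pt "0 0 0 0 0 0" --pt "0 0 -0.02 0 0 0" --pt "0 0 -0.06 0 0 0" --pt "0 0 -0.11 0 0 0" --pt "0 0 -0.15 0 0 0" --jaw 0.038

```text
time: 9.65
eef_pos: [0.5252, -0.0759, 0.1662]
tcp_rot: [3.141, -0.002, 0.152]
ft_force: [0.1, 0.2, -0.4]
grip_width: 0.0379
grasp_force: 0.0
```

Run:
```python
from h import *
go(.4,.25,.17,98.3)
ps=shot('side');pt=shot('top')
for p in (ps,pt):
  for n,h in (('tape',.0125),('vial',.036),('bottle',.056)):
    d=arm.silhouettes(p,n)
    if d:
      d=d[0]; b=d['box']; ys,xs=np.nonzero(d['region']); print(n,round(d['score'],2),onz(p,(b[0]+b[2])/2,(b[1]+b[3])/2,h),onz(p,xs.mean(),ys.mean(),h))
p=shot('wrist')
d=arm.silhouettes(p,'syringe')[:1]
for d in d:
    ys,xs=np.nonzero(d['region']); W=np.array([onz(p,u,v,.018)[:2] for u,v in zip(xs,ys)])
    e=np.linalg.svd(W-W.mean(0),full_matrices=False)[2][0]; print('syr',d['score'],d['box'],W.mean(0),np.degrees(np.arctan2(e[1],e[0])))
```

```text
at [ 0.5252 -0.0759  0.1662] yaw 8.7 t 9.7 w 0.0379 SHIFT [-0.0744 -0.341  -0.0041] TURN [  0.1  -0.1 -89.6]
tape 0.87 [0.40071304 0.24657164 0.0125    ] [0.39915043 0.24612984 0.0125    ]
vial 0.73 [ 0.42920738 -0.37192241  0.036     ] [ 0.42956619 -0.37264872  0.036     ]
bottle 0.88 [ 0.6295767  -0.21117901  0.056     ] [ 0.63407316 -0.2193283   0.056     ]
tape 0.71 [0.40046459 0.24721124 0.0125    ] [0.39790388 0.24698341 0.0125    ]
vial 0.9 [ 0.4247246  -0.37511467  0.036     ] [ 0.42808101 -0.37600995  0.036     ]
syr 0.84 [292.1, 126.2, 334.2, 246.8] [ 0.5304855 -0.0762828] -171.77804411236508
```

Request:
carry_out --pt "-0.074 -0.339 -0.004 0 0 -89.6" --pt "-0.074 -0.339 -0.004 0 0 -89.6" --pt "-0.074 -0.339 -0.004 0 0 -89.6" --pt "-0.074 -0.339 -0.004 0 0 -89.6" --pt "-0.074 -0.339 -0.004 0 0 -89.6" --pt "-0.074 -0.339 -0.004 0 0 -89.6" --pt "-0.074 -0.339 -0.004 0 0 -89.6" --pt "-0.074 -0.339 -0.004 0 0 -89.6" --jaw 0.087

```text
time: 10.95
eef_pos: [0.3971, 0.2549, 0.1679]
tcp_rot: [-3.14, -0.004, 1.37]
ft_force: [-0.4, -1.1, -1.1]
grip_width: 0.0858
grasp_force: 0.0
```

```bash
python3 -c "
from h import *
go(.4,.247,.17,98.3)"
```

```text
at [0.3971 0.2549 0.1679] yaw 78.5 t 10.9 w 0.0858 SHIFT [-0.0072  0.0045 -0.0021] TURN [ -0.1  -0.2 -19.8]
```

Request:
carry_out --pt "-0.007 0.0045 0 0 0 -19.8" --pt "-0.007 0.0045 0 0 0 -19.8" --pt "-0.007 0.0045 0 0 0 -19.8" --pt "-0.007 0.0045 0 0 0 -19.8"

```text
time: 11.35
eef_pos: [0.4031, 0.24, 0.167]
tcp_rot: [-3.14, 0.0, 1.697]
ft_force: [-0.4, 0.2, -0.4]
grip_width: 0.0872
grasp_force: 0.0
```

Run:
```python
from h import *
go(.4,.247,.007,98.3)
p=shot('wrist','w4.png')
for n in('tape','used_tape'):
  for d in arm.silhouettes(p,n)[:1]:
    ys,xs=np.nonzero(d['region']);b=d['box']; print(n,d['score'],b,onz(p,xs.mean(),ys.mean(),.0125),onz(p,(b[0]+b[2])/2,(b[1]+b[3])/2,.0125))
```

```text
at [0.4031 0.24   0.167 ] yaw 97.2 t 11.3 w 0.0872 SHIFT [ 0.0074 -0.002   0.16  ] TURN [-0.1  0.  -1.1]
tape 0.63 [276.0, 147.9, 345.5, 217.1] [0.40148493 0.24448721 0.0125    ] [0.40210301 0.2420036  0.0125    ]
used_tape 0.7 [328.8, 1.7, 380.2, 59.0] [0.42327573 0.38231202 0.0125    ] [0.42262474 0.37908153 0.0125    ]
```

View pics/w4.png

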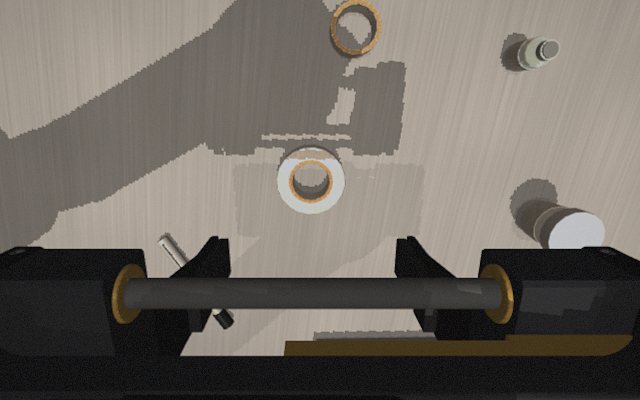

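The full roll is centred at (311,181) between the open fingers, and the look-alikes are well clear at (356,27) and (540,52). Descending.

Request:
carry_out --pt "0.006 -0.002 0.05 0 0 -1" --pt "0.006 -0.002 0.09 0 0 -1" --pt "0.006 -0.002 0.12 0 0 -1" --pt "0.006 -0.002 0.145 0 0 -1" --pt "0.006 -0.002 0.16 0 0 -1" --pt "0.006 -0.002 0.16 0 0 -1"

```text
time: 12.1
eef_pos: [0.3992, 0.245, 0.0058]
tcp_rot: [-3.137, 0.002, 1.715]
ft_force: [0.6, -0.4, 1.0]
grip_width: 0.0874
grasp_force: 0.0
```

Request:
carry_out --pt "0 0 0 0 0 0" --pt "0 0 0 0 0 0" --pt "0 0 0 0 0 0" --pt "0 0 0 0 0 0" --pt "0 0 0 0 0 0" --pt "0 0 0 0 0 0" --jaw 0.05

```text
time: 12.7
eef_pos: [0.4012, 0.2461, 0.0085]
tcp_rot: [3.14, -0.0, 1.715]
ft_force: [0.0, -0.9, 6.5]
grip_width: 0.0638
grasp_force: 30.0
```

```bash
python3 -c "
from h import *
go(.5102,.0176,.12,98.3)"
```

```text
at [0.4012 0.2461 0.0085] yaw 98.2 t 12.7 w 0.0638 SHIFT [-0.2418  0.0753 -0.1115] TURN [ 0.1 -0.  -0.1]
```

Request:
carry_out --pt "0 0 -0.05 0 0 0" --pt "0 0 -0.1 0 0 0" --pt "-0.242 0.075 -0.112 0 0 0" --pt "-0.242 0.075 -0.112 0 0 0" --pt "-0.242 0.075 -0.112 0 0 0" --pt "-0.242 0.075 -0.112 0 0 0" --pt "-0.242 0.075 -0.112 0 0 0" --pt "-0.242 0.075 -0.112 0 0 0"

```text
time: 13.5
eef_pos: [0.512, 0.0095, 0.1197]
tcp_rot: [3.14, 0.003, 1.703]
ft_force: [-0.6, 0.4, -0.3]
grip_width: 0.0632
grasp_force: 30.0
```

Request:
carry_out --pt "0 0 0 0 0 0" --pt "0 0 0 0 0 0"

```text
time: 13.7
eef_pos: [0.5088, 0.0184, 0.1195]
tcp_rot: [-3.141, -0.001, 1.716]
ft_force: [-0.5, 0.8, -0.9]
grip_width: 0.0633
grasp_force: 30.0
```

Run:
```python
from h import *
go(.5102,.0176,.014,98.3)
p=shot('wrist','w5.png')
for n in('tape','tape_post','wide_cup'):
  for d in arm.silhouettes(p,n)[:1]:
    ys,xs=np.nonzero(d['region']);b=d['box']; print(n,d['score'],b,onz(p,xs.mean(),ys.mean(),.0125))
print(proj(p,[.5102,.0176,.039]))
```

```text
at [0.5088 0.0184 0.1195] yaw 98.3 t 13.7 w 0.0633 SHIFT [-0.0011  0.0013  0.1055] TURN [-0. -0.  0.]
tape 0.61 [247.5, 195.7, 378.3, 329.0] [ 0.5162145  -0.02479567  0.0125    ]
tape_post 0.83 [232.7, 144.2, 402.7, 249.4] [0.51203732 0.0318854  0.0125    ]
wide_cup 0.75 [237.9, 249.2, 391.5, 341.9] [ 0.52694021 -0.08930818  0.0125    ]
(np.float64(312.8181783814286), np.float64(208.88645856651073))
```

View pics/w5.png

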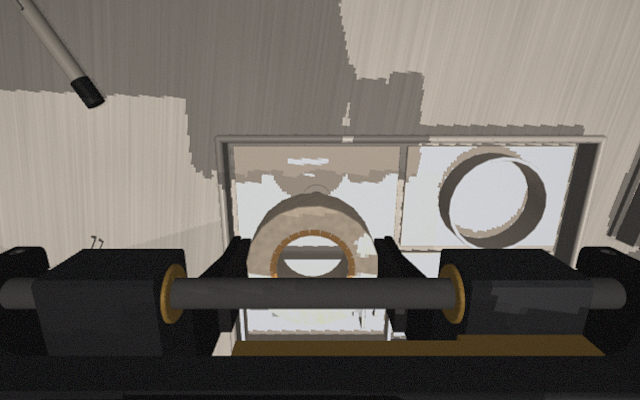

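Run:
```python
from h import *
p=shot('wrist')
c=np.array([.5102,.0176]); y=np.radians(8.3); ex=np.array([np.cos(y),np.sin(y)]); ey=np.array([-ex[1],ex[0]])
for nm,a,b,z in [('collar+y 7mm',0,.007,.007),('collar 10mm',0,.01,.007),('insert +y edge',0,.044,.007),('corner',-.068,.044,.007),('corner R',.068,.044,.007),('wide cup top far',.142,.0375,.031),('wide cup near-R',.142+.0375,0,.031),('L',.142-.0375,0,.031)]:
    print(nm,np.round(proj(p,[*(c+a*ex+b*ey),z]),1))
img=p['color'][130:260,210:420]; cv2.imwrite('pics/c5.png',cv2.resize(img[:,:,::-1],None,fx=3.7,fy=3.7))
```

```text
collar+y 7mm [312.4 189.7]
collar 10mm [312.4 186.3]
insert +y edge [312.5 145.6]
corner [228.9 145.5]
corner R [396.  145.8]
wide cup top far [501.5 158.6]
wide cup near-R [541.8 206.3]
L [446.  206.2]
```

View pics/c5.png

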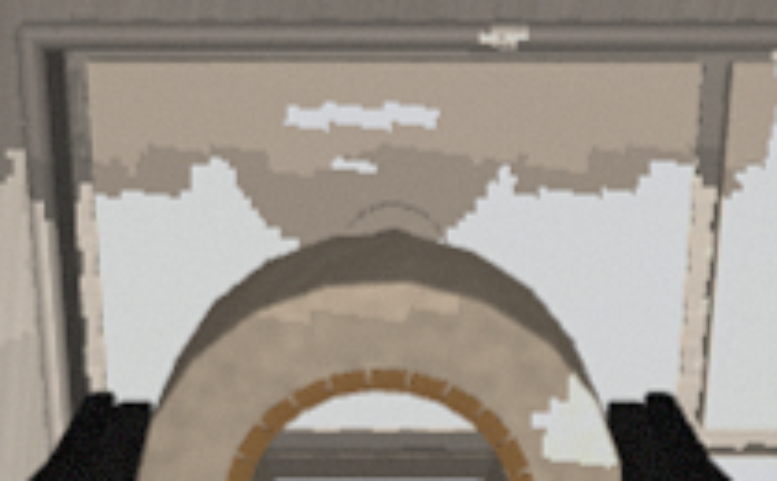

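The collar of the post is at about (317,187), with the roll centred on column 313, so I'll shift about 4 mm along tool y and lower.

Request:
carry_out --pt "-0.0015 0.0045 0.03 0 0 0" --pt "-0.0015 0.0045 0.05 0 0 0" --pt "-0.0015 0.0045 0.07 0 0 0" --pt "-0.0015 0.0045 0.09 0 0 0" --pt "-0.0015 0.0045 0.1 0 0 0" --pt "-0.0015 0.0045 0.104 0 0 0" --pt "-0.0015 0.0045 0.104 0 0 0"

```text
time: 14.65
eef_pos: [0.5143, 0.0169, 0.0161]
tcp_rot: [3.141, 0.0, 1.716]
ft_force: [-0.1, 0.2, 0.5]
grip_width: 0.064
grasp_force: 30.0
```

Request:
carry_out --pt "0 0 0 0 0 0" --pt "0 0 0 0 0 0" --pt "0 0 0 0 0 0" --pt "0 0 0 0 0 0" --pt "0 0 0 0 0 0" --pt "0 0 -0.04 0 0 0" --pt "0 0 -0.08 0 0 0" --pt "0 0 -0.12 0 0 0" --jaw 0.085

```text
time: 15.45
eef_pos: [0.5138, 0.0164, 0.1368]
tcp_rot: [-3.141, -0.0, 1.715]
ft_force: [1.0, 0.2, -0.5]
grip_width: 0.085
grasp_force: 0.0
```

Request:
carry_out --pt "-0.05 0 -0.03 0 0 0" --pt "-0.05 0 -0.03 0 0 0" --pt "-0.05 0 -0.03 0 0 0"

```text
time: 15.75
eef_pos: [0.522, -0.0353, 0.1665]
tcp_rot: [3.14, 0.001, 1.711]
ft_force: [0.3, -0.4, -0.9]
grip_width: 0.0856
grasp_force: 0.0
```

Run:
```python
from h import *
go(.429,-.3745,.2,98)
p=shot('wrist','w6.png')
for n in('tape',):
  for d in arm.silhouettes(p,n)[:1]:
    ys,xs=np.nonzero(d['region']);b=d['box']; print(n,d['score'],b,onz(p,xs.mean(),ys.mean(),.02))
print(proj(p,[.5102,.0176,.039]))
```

```text
at [ 0.522  -0.0353  0.1665] yaw 98.0 t 15.8 w 0.0856 SHIFT [-0.323  -0.1392 -0.0334] TURN [0.1 0.1 0. ]
tape 0.55 [275.8, 95.8, 348.2, 171.4] [0.51546357 0.01590321 0.02      ]
(np.float64(305.79515077981415), np.float64(129.8358245981204))
```

View pics/w6.png

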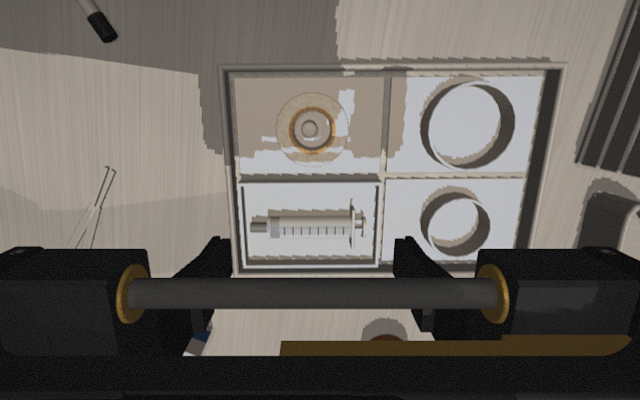

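The roll sits flat over the post at (311,129) and the syringe lies lengthwise in the dish. On to the large vial.

Request:
carry_out --pt "-0.323 -0.139 -0.02 0 0 0" --pt "-0.323 -0.139 -0.02 0 0 0" --pt "-0.323 -0.139 -0.02 0 0 0" --pt "-0.323 -0.139 -0.02 0 0 0" --pt "-0.323 -0.139 -0.02 0 0 0" --pt "-0.323 -0.139 -0.02 0 0 0" --pt "-0.323 -0.139 -0.02 0 0 0" --pt "-0.323 -0.139 -0.02 0 0 0" --jaw 0.087

```text
time: 16.65
eef_pos: [0.4268, -0.379, 0.184]
tcp_rot: [-3.139, 0.001, 1.705]
ft_force: [-0.2, 0.8, 0.1]
grip_width: 0.0871
grasp_force: 0.0
```

Request:
carry_out --pt "0 0 0 0 0 0" --pt "0 0 0 0 0 0" --pt "0 0 0 0 0 0"

```text
time: 16.95
eef_pos: [0.4312, -0.3701, 0.1852]
tcp_rot: [-3.141, -0.001, 1.719]
ft_force: [0.6, 0.5, 0.6]
grip_width: 0.0872
grasp_force: 0.0
```

Run:
```python
from h import *
go(.4285,-.3745,.029,98)
p=shot('wrist','w7.png')
for n in('vial',):
  for d in arm.silhouettes(p,n)[:1]:
    ys,xs=np.nonzero(d['region']);b=d['box']; print(n,d['score'],b,onz(p,xs.mean(),ys.mean(),.03),onz(p,(b[0]+b[2])/2,(b[1]+b[3])/2,.036))
for z in(0,.051,.072): print(z,np.round(proj(p,[.4285,-.3745,z]),1))
```

```text
at [ 0.4312 -0.3701  0.1852] yaw 98.5 t 16.9 w 0.0872 SHIFT [-0.0042 -0.0033  0.1562] TURN [-0.  -0.1  0.5]
vial 0.63 [287.7, 173.2, 329.3, 228.2] [ 0.431955 -0.382695  0.03    ] [ 0.43068975 -0.38474402  0.036     ]
0 [308.2 181.7]
0.051 [307.6 194.3]
0.072 [307.3 200.7]
```

View pics/w7.png

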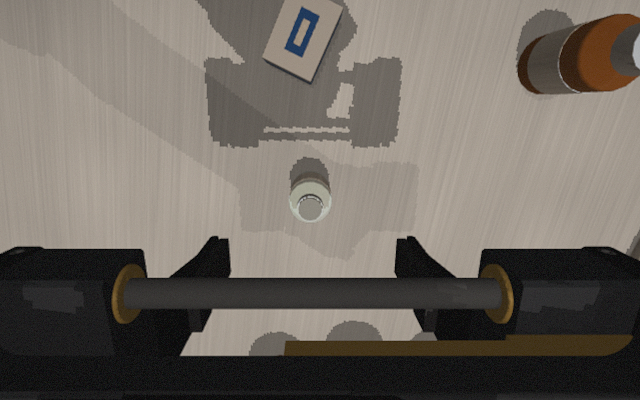

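The vial cap is at (310,207), midway between the fingers. Descending to it.

Request:
carry_out --pt "-0.0085 0.0005 0.04 0 0 0.5" --pt "-0.0085 0.0005 0.08 0 0 0.5" --pt "-0.0085 0.0005 0.12 0 0 0.5" --pt "-0.0085 0.0005 0.145 0 0 0.5" --pt "-0.0085 0.0005 0.156 0 0 0.5" --pt "-0.0085 0.0005 0.156 0 0 0.5"

```text
time: 17.65
eef_pos: [0.4316, -0.38, 0.0286]
tcp_rot: [-3.14, -0.002, 1.707]
ft_force: [0.8, 0.8, 0.4]
grip_width: 0.0871
grasp_force: 0.0
```

Request:
carry_out --pt "0 0 0 0 0 0" --pt "0 0 0 0 0 0" --pt "0 0 0 0 0 0" --pt "0 0 0 0 0 0" --pt "0 0 0 0 0 0" --pt "0 0 0 0 0 0" --pt "0 0 0 0 0 0" --pt "0 0 0 0 0 0" --jaw 0.03

```text
time: 18.45
eef_pos: [0.4317, -0.3812, 0.0297]
tcp_rot: [-3.141, -0.0, 1.706]
ft_force: [-0.9, 0.5, 2.0]
grip_width: 0.0394
grasp_force: 30.0
```

Run:
```python
from h import *
go(.6663,-.0546,.15,98.3)
p=shot('side')
for d in arm.silhouettes(p,'vial')[:1]:
    b=d['box']; print(d['score'],b, [np.round(proj(p,[*arm.sense()['eef_pos'][:2],z]),1) for z in (0,.072)])
```

```text
at [ 0.4317 -0.3812  0.0297] yaw 97.7 t 18.4 w 0.0394 SHIFT [ 0.292   0.2764 -0.1203] TURN [-0.  -0.  -0.6]
0.51 [341.1, 103.7, 353.0, 133.5] [array([347., 129.]), array([347.6, 107. ])]
```

Request:
carry_out --pt "0 0 -0.04 0 0 0" --pt "0 0 -0.09 0 0 0" --pt "0 0 -0.14 0 0 0" --pt "0.12 0.113 -0.14 0 0 0" --pt "0.12 0.113 -0.14 0 0 0" --pt "0.12 0.113 -0.14 0 0 0" --pt "0.12 0.113 -0.14 0 0 0"

```text
time: 19.25
eef_pos: [0.5311, -0.2401, 0.1701]
tcp_rot: [3.138, -0.003, 1.715]
ft_force: [-0.1, -0.3, -0.8]
grip_width: 0.0391
grasp_force: 30.0
```

Request:
carry_out --pt "0.172 0.163 0 0 0 -0.6" --pt "0.172 0.163 0 0 0 -0.6" --pt "0.172 0.163 0 0 0 -0.6" --pt "0.172 0.163 0 0 0 -0.6" --pt "0.172 0.163 0 0 0 -0.6" --pt "0.172 0.163 0.02 0 0 -0.6" --pt "0.172 0.163 0.02 0 0 -0.6" --pt "0.172 0.163 0.02 0 0 -0.6"

```text
time: 20.05
eef_pos: [0.6651, -0.0561, 0.1488]
tcp_rot: [-3.139, 0.001, 1.715]
ft_force: [0.1, -0.5, -0.8]
grip_width: 0.039
grasp_force: 30.0
```

Run:
```python
from h import *
go(.6663,-.0546,.037,98.3)
p=shot('wrist','w8.png')
t=arm.sense()['eef_pos']
c=np.array([.6663,-.0546]); y=np.radians(8.3); ex=np.array([np.cos(y),np.sin(y)]); ey=np.array([-ex[1],ex[0]])
for nm,a,b,z in [('cup top +y outer',0,.031,.031),('+y inner',0,.028,.031),('L',-.031,0,.031),('R',.031,0,.031),('wide cup top far',0,.094+.039,.031),('wide R',.039,.094,.031),('L',-.039,.094,.031)]:
    print(nm,np.round(proj(p,[*(c+a*ex+b*ey),z]),1))
print('vial axis',proj(p,[t[0],t[1],t[2]-.0295]),proj(p,[t[0],t[1],t[2]+.02]))
```

```text
at [ 0.6651 -0.0561  0.1488] yaw 98.3 t 20.1 w 0.039 SHIFT [0.0014 0.0017 0.1118] TURN [-0.1  0.  -0. ]
cup top +y outer [313.1 157.3]
+y inner [313.1 160.9]
L [277.2 193.1]
R [349.1 193.1]
wide cup top far [313.1  22.1]
wide R [362.8  77.2]
L [263.4  77.3]
vial axis (np.float64(311.76345080520696), np.float64(233.5450631006882)) (np.float64(311.48202657556544), np.float64(272.98374079792575))
```

View pics/w8.png

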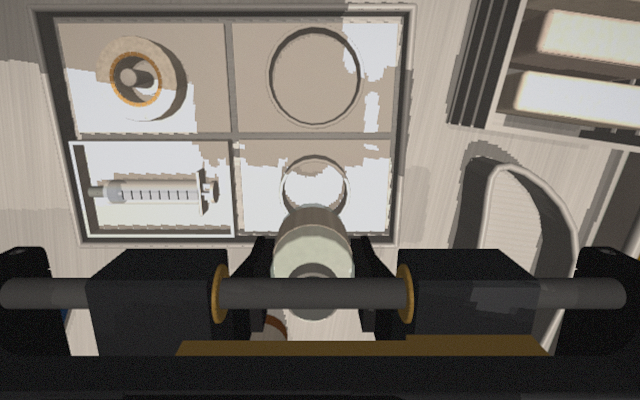

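Both cup rims match the prediction: the narrow rim is centred at column 315 and the vial at 313. The roll and syringe are still in place. Lowering the vial.

Request:
carry_out --pt "0 0.002 0.03 0 0 0" --pt "0 0.002 0.055 0 0 0" --pt "0 0.002 0.075 0 0 0" --pt "0 0.002 0.09 0 0 0" --pt "0 0.002 0.1 0 0 0" --pt "0 0.002 0.107 0 0 0" --pt "0 0.002 0.111 0 0 0" --pt "0 0.002 0.111 0 0 0"

```text
time: 20.9
eef_pos: [0.6681, -0.0543, 0.0388]
tcp_rot: [3.141, 0.0, 1.716]
ft_force: [0.0, 0.2, -0.9]
grip_width: 0.0394
grasp_force: 30.0
```

```bash
python3 -c "
from h import *
go(.6663,-.0546,.037,98.3);print(arm.sense()['ft_force'])"
```

```text
at [ 0.6681 -0.0543  0.0388] yaw 98.3 t 20.9 w 0.0394 SHIFT [-0.     -0.0018  0.0018] TURN [0. 0. 0.]
[ 0.01245194  0.20733208 -0.86258207]
```

Request:
carry_out --pt "0 0 0.001 0 0 0" --pt "0 0 0.0015 0 0 0" --pt "0 0 0.0015 0 0 0"

```text
time: 21.2
eef_pos: [0.6682, -0.0542, 0.0376]
tcp_rot: [3.141, 0.0, 1.717]
ft_force: [-0.8, -0.9, -1.2]
grip_width: 0.0394
grasp_force: 30.0
```

Request:
carry_out --pt "0 0 0 0 0 0" --pt "0 0 0 0 0 0" --pt "0 0 0 0 0 0" --pt "0 0 0 0 0 0" --pt "0 0 -0.01 0 0 0" --pt "0 0 -0.04 0 0 0" --pt "0 0 -0.08 0 0 0" --pt "0 0 -0.12 0 0 0" --jaw 0.08

```text
time: 22.0
eef_pos: [0.6677, -0.0541, 0.1589]
tcp_rot: [-3.141, -0.0, 1.717]
ft_force: [0.9, 0.1, -0.2]
grip_width: 0.0798
grasp_force: 0.0
```

Run:
```python
from h import *
go(.637,-.222,.19,98.3)
ps=shot('side');pt=shot('top','t2.png')
for p in (ps,pt):
  d=arm.silhouettes(p,'bottle')
  for d in d[:2]: print(round(d['score'],2),np.round(d['box']),[np.round(proj(p,[.635,-.22,z]),1) for z in(0,.112)])
  for d in arm.silhouettes(p,'vial')[:1]: print('v',round(d['score'],2),np.round(d['box']),[np.round(proj(p,[.667,-.0545,z]),1) for z in(0.007,.079)])
cv2.imwrite('pics/c9.png',np.hstack([cv2.resize(ps['color'][100:250,200:360,::-1],None,fx=2.4,fy=2.4),cv2.resize(pt['color'][90:240,270:430,::-1],None,fx=2.4,fy=2.4)]))
```

```text
at [ 0.6677 -0.0541  0.1589] yaw 98.4 t 22.0 w 0.0798 SHIFT [-0.1616 -0.0548 -0.0311] TURN [-0.  -0.   0.1]
0.76 [264. 118. 287. 165.] [array([273.2, 159.6]), array([270.3, 123.1])]
v 0.9 [242. 164. 263. 197.] [array([253.8, 195.4]), array([250.9, 171.1])]
```

View pics/c9.png

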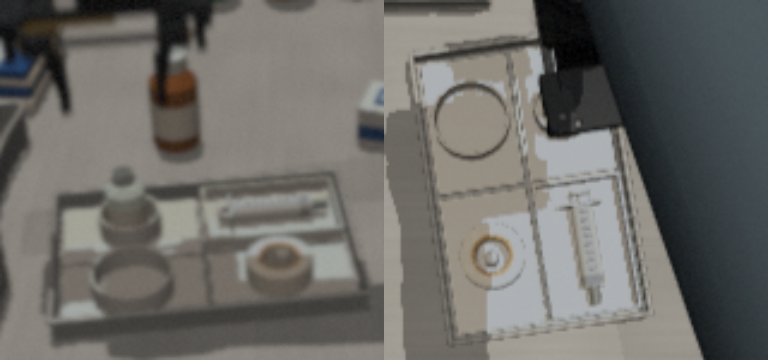

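The vial stands upright in the narrow cup. Next the bottle, at about (0.628, -0.22).

Request:
carry_out --pt "-0.16 -0.064 -0.04 0 0 0" --pt "-0.16 -0.064 -0.04 0 0 0" --pt "-0.16 -0.064 -0.04 0 0 0" --pt "-0.16 -0.064 -0.04 0 0 0" --pt "-0.16 -0.064 -0.04 0 0 0" --pt "-0.16 -0.064 -0.04 0 0 0" --pt "-0.16 -0.064 -0.04 0 0 0" --jaw 0.087

```text
time: 23.0
eef_pos: [0.6278, -0.2195, 0.196]
tcp_rot: [-3.14, -0.002, 1.719]
ft_force: [0.7, 0.3, -0.3]
grip_width: 0.0872
grasp_force: 0.0
```

Run:
```python
from h import *
go(.628,-.222,.048,98.3)
p=shot('wrist','w10.png')
for d in arm.silhouettes(p,'bottle')[:1]:
    print(d['score'],d['box'])
for z in(0,.078,.112): print(z,np.round(proj(p,[.628,-.222,z]),1),np.round(proj(p,[.638,-.222,z]),1),np.round(proj(p,[.628,-.212,z]),1))
```

```text
at [ 0.6278 -0.2195  0.196 ] yaw 98.5 t 23.0 w 0.0872 SHIFT [-0.0028  0.      0.148 ] TURN [-0.1 -0.1  0.2]
0.65 [287.4, 157.4, 351.5, 241.3]
0 [311.4 178.4] [320.5 179.7] [312.8 169.4]
0.078 [311.2 197.6] [322.6 199.3] [312.9 186.5]
0.112 [311.1 209.5] [323.9 211.4] [313.  197.2]
```

View pics/w10.png

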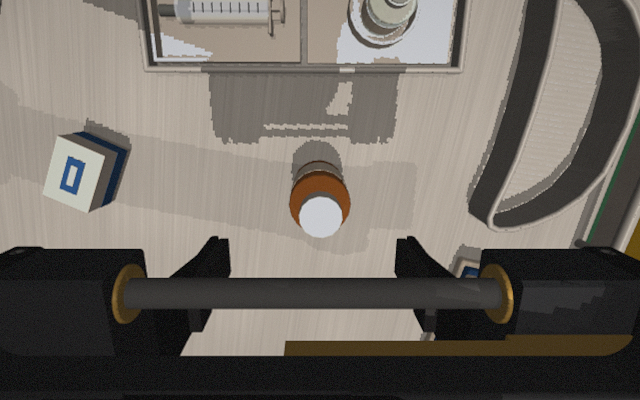

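The cap is at (320,216) versus the expected (311,210), so I'll correct by about 7 mm and 5 mm.

Request:
carry_out --pt "-0.0095 0.0065 0.02 0 0 0" --pt "-0.0095 0.0065 0.06 0 0 0" --pt "-0.0095 0.0065 0.1 0 0 0" --pt "-0.0095 0.0065 0.13 0 0 0" --pt "-0.0095 0.0065 0.148 0 0 0" --pt "-0.0095 0.0065 0.148 0 0 0"

```text
time: 23.7
eef_pos: [0.6341, -0.2288, 0.0463]
tcp_rot: [-3.137, -0.003, 1.718]
ft_force: [-1.0, -0.0, 0.2]
grip_width: 0.0869
grasp_force: 0.0
```

Request:
carry_out --pt "0 0 0 0 0 0" --pt "0 0 0 0 0 0" --pt "0 0 0 0 0 0" --pt "0 0 0 0 0 0" --pt "0 0 0 0 0 0" --pt "0 0 0 0 0 0" --pt "0 0 0 0 0 0" --jaw 0.045

```text
time: 24.4
eef_pos: [0.6359, -0.2305, 0.0499]
tcp_rot: [3.141, 0.001, 1.716]
ft_force: [-1.5, -0.3, 3.7]
grip_width: 0.0528
grasp_force: 30.0
```

```bash
python3 -c "
from h import *
go(.6525,.0385,.17,98.3)"
```

```text
at [ 0.6359 -0.2305  0.0499] yaw 98.3 t 24.4 w 0.0528 SHIFT [ 0.2637  0.0555 -0.1203] TURN [0. 0. 0.]
```

Request:
carry_out --pt "0 0 -0.04 0 0 0" --pt "0 0 -0.08 0 0 0" --pt "0 0 -0.12 0 0 0" --pt "0.08 0.017 -0.14 0 0 0" --pt "0.12 0.025 -0.14 0 0 0" --pt "0.16 0.034 -0.14 0 0 0" --pt "0.2 0.042 -0.14 0 0 0" --pt "0.24 0.05 -0.14 0 0 0"

```text
time: 25.2
eef_pos: [0.6497, 0.0168, 0.1888]
tcp_rot: [-3.141, -0.0, 1.717]
ft_force: [1.7, -0.4, -1.8]
grip_width: 0.0531
grasp_force: 30.0
```

Request:
carry_out --pt "0.0235 0.005 0 0 0 0" --pt "0.0235 0.005 0.02 0 0 0" --pt "0.0235 0.005 0.03 0 0 0" --pt "0.0235 0.005 0.03 0 0 0"

```text
time: 25.6
eef_pos: [0.6501, 0.0369, 0.1565]
tcp_rot: [-3.136, 0.001, 1.716]
ft_force: [-0.7, -0.3, -1.0]
grip_width: 0.0532
grasp_force: 30.0
```

Run:
```python
from h import *
go(.6525,.0385,.057,98.3)
p=shot('wrist','w11.png')
t=arm.sense()['eef_pos']
c=np.array([.6525,.0385]); y=np.radians(8.3); ex=np.array([np.cos(y),np.sin(y)]); ey=np.array([-ex[1],ex[0]])
for nm,a,b,z in [('cup +y outer',0,.039,.031),('L',-.039,0,.031),('R',.039,0,.031)]:
    print(nm,np.round(proj(p,[*(c+a*ex+b*ey),z]),1))
for z in (-.049,.029): print('axis',np.round(proj(p,[*t[:2],t[2]+z]),1),'far',np.round(proj(p,[*(t[:2]+.027*ey),t[2]+z]),1),'R',np.round(proj(p,[*(t[:2]+.027*ex),t[2]+z]),1))
```

```text
at [0.6501 0.0369 0.1565] yaw 98.3 t 25.6 w 0.0532 SHIFT [0.0013 0.0031 0.0994] TURN [-0.3  0.  -0. ]
cup +y outer [314.9 146.6]
L [270.8 190.9]
R [359.  190.9]
axis [312.8 222.6] far [312.8 183. ] R [353.4 222.6]
axis [312.3 283. ] far [312.2 225.7] R [373.3 283.1]
```

View pics/w11.png

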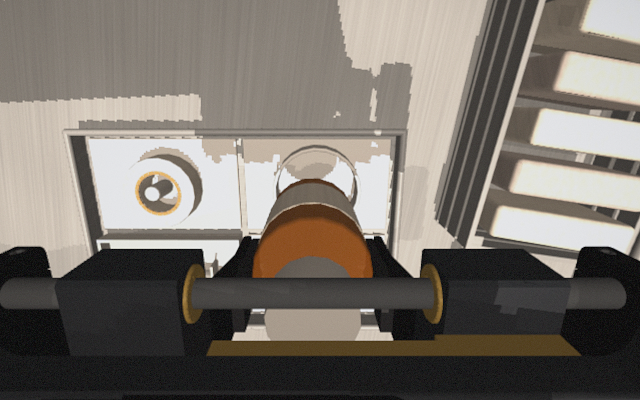

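The cup rim is centred at column 316 with its far edge at row 146; the bottle is centred at 313 with its foot edge at row 179. A small shift, then lower.

Request:
carry_out --pt "-0.002 0.0035 0.025 0 0 0" --pt "-0.002 0.0035 0.05 0 0 0" --pt "-0.002 0.0035 0.067 0 0 0" --pt "-0.002 0.0035 0.08 0 0 0" --pt "-0.002 0.0035 0.089 0 0 0" --pt "-0.002 0.0035 0.095 0 0 0" --pt "-0.002 0.0035 0.098 0 0 0" --pt "-0.002 0.0035 0.098 0 0 0"

```text
time: 26.45
eef_pos: [0.6558, 0.037, 0.0613]
tcp_rot: [3.141, 0.0, 1.717]
ft_force: [1.0, -0.4, -2.2]
grip_width: 0.053
grasp_force: 30.0
```

```bash
python3 -c "
from h import *
go(.6525,.0385,.0555,98.3);print(arm.sense()['ft_force'])"
```

```text
at [0.6558 0.037  0.0613] yaw 98.4 t 26.4 w 0.053 SHIFT [ 0.002  -0.003   0.0058] TURN [0.  0.  0.1]
[ 1.01507509 -0.40088513 -2.21313566]
```

Request:
carry_out --pt "0 0 0.002 0 0 0" --pt "0 0 0.004 0 0 0" --pt "0 0 0.004 0 0 0"

```text
time: 26.75
eef_pos: [0.6556, 0.0369, 0.0572]
tcp_rot: [3.142, 0.0, 1.717]
ft_force: [-0.2, -0.4, -2.7]
grip_width: 0.0531
grasp_force: 30.0
```

Request:
carry_out --pt "0 0 0.001 0 0 0" --pt "0 0 0.001 0 0 0"

```text
time: 26.95
eef_pos: [0.6557, 0.037, 0.0569]
tcp_rot: [3.141, 0.0, 1.717]
ft_force: [-2.6, -0.9, 3.6]
grip_width: 0.0531
grasp_force: 30.0
```

Contact: Fz has turned positive, so the bottle is on the cup floor. Releasing.

Request:
carry_out --pt "0 0 0 0 0 0" --pt "0 0 0 0 0 0" --pt "0 0 0 0 0 0" --pt "0 0 0 0 0 0" --pt "0 0 0 0 0 0" --pt "0 0 -0.04 0 0 0" --pt "0 0 -0.08 0 0 0" --pt "0 0 -0.12 0 0 0" --jaw 0.087

```text
time: 27.75
eef_pos: [0.6553, 0.037, 0.1773]
tcp_rot: [-3.141, -0.0, 1.717]
ft_force: [1.2, -0.2, -0.1]
grip_width: 0.087
grasp_force: 0.0
```

Request:
carry_out --pt "-0.05 -0.01 -0.02 0 0 0" --pt "-0.1 -0.02 -0.03 0 0 0" --pt "-0.14 -0.03 -0.03 0 0 0" --pt "-0.14 -0.03 -0.03 0 0 0"

```text
time: 28.15
eef_pos: [0.6454, -0.1171, 0.2062]
tcp_rot: [-3.14, 0.007, 1.703]
ft_force: [0.0, -1.0, 0.4]
grip_width: 0.087
grasp_force: 0.0
```

Run:
```python
from h import *
go(.65,.03,.2,98)
ps=shot('side');p=shot('wrist')
cv2.imwrite('pics/c12.png',np.hstack([cv2.resize(ps['color'][150:370,190:430,::-1],(436,400)),cv2.resize(p['color'][:250,120:440,::-1],(364,400))][:2]))
for n in('small_vial','used_tape'):
  for d in arm.silhouettes(ps,n)[:1]: print(n,d['box'])
```

```text
at [ 0.6454 -0.1171  0.2062] yaw 97.6 t 28.1 w 0.087 SHIFT [0.1452 0.024  0.0052] TURN [-0.1  0.4 -0.4]
small_vial [273.3, 334.0, 291.5, 358.5]
used_tape [353.3, 335.2, 379.2, 361.1]
```

View pics/c12.png

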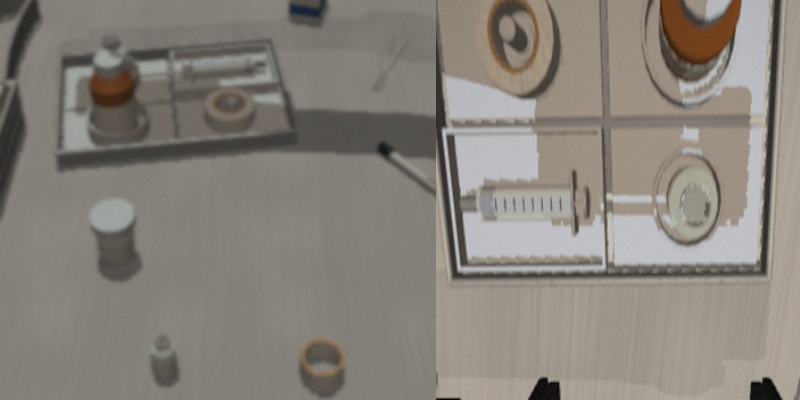

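The bottle and vial are upright in their cups, the roll is on the post, the syringe is in the dish, and the look-alikes are where they were. Handing in.

```bash
python3 -c "
from plant import arm
print(arm.close_job())"
```

```text
the job is handed in; nothing more can be done
None
```

The tray is laid up and handed in at about 28 s: bottle and large vial upright in their cups, full roll over the post and syringe lengthwise in the dish, with the small vial and used-up roll left in place (checked in the last pictures; the judge returned no verdict).

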